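Put the deep socket away in the tool chest

TASK

Put the deep socket away in the tool chest: raise the lid by its handle until the folding stay locks, and set the socket down in the empty front bay without letting it fall. Then break the stay's joint with a gentle push on its thumb piece and lower the lid under control until it is fully shut. Never force the lid so hard against its stay that the stay's bracket slips along its slot, do not let the lid drop, and leave everything else on the bench where it is.

Things in the scene. Friction and masses are not known exactly. Their poses are not given: they have to be found in the camera images.
- chest: low grey sheet-steel tool chest, fixed, 200 deep (its x) x 320 wide (its y) x 92 mm high to the rim, walls 3 mm; origin at the centre of its underside, -x towards its front (latches and handle), +x towards the hinge. Its front looks roughly to the robot's left. Inner floor 12 mm above the bench; 45 mm high dividers. The stay sits in a well along the +y wall
- bay (a point): centre of the floor of the empty front bay, in the chest's front -y corner: the bay is 94 mm (chest x) by 147 mm (chest y), its floor 12 mm above the bench, its divider walls 45 mm high. The lid hides it while shut. The other bays hold tools
- lid (a joint): lid angle (rad): 0 shut, growing as it opens. Lid 0.7 to 1.0 kg, stiff hinge (0.5 N m): 5 to 7 N at the handle raise it from shut; with the stay broken it stays where it is left above about 1.0 rad and falls shut from flatter angles. The straight stay stops it somewhere between 1.28 and 1.46 rad, depending on how its two slotted ends are set
- lid_handle (a point): middle of the straight grip bar of the lid's bow handle: steel, 10 mm thick, 110 mm long along the chest's y, 42 mm in front of the lid's front edge, in line with the lid, so it stands up on top of the raised lid. From the hinge line it lies 242 mm towards the front and 8 mm above (lid shut)
- lid_hinge (a point): middle of the lid's hinge line, which runs along the chest's y at the rear rim, 92 mm above the bench
- stay_knee (a joint): angle of the folding stay's elbow (rad): about 0 folded (lid shut), growing as the lid rises, 2.8 to 2.96 locked over-centre. Raising the lid fully draws the links straight, where the lid stops; as it then eases back by a millimetre or two a weak spring carries the elbow on into the lock. Let go of even 3 mm short (at the handle) it does not lock. Links: 80 mm between pivots, flat steel 14 x 3 mm
- stay_thumb (a point): centre of the thumb piece at the stay's elbow, a round steel pin, 16 mm thick, 24 mm long along the chest's y. Lid locked: about 30 mm above the rim, 50 mm in front of the hinge line; the links there slope up to the rear, 59 degrees from level. Pushed square to the links (to the rear and down) with 3 to 6 N, it passes the straight line after 7 to 12 mm. It swings about the bracket's pivot
- stay_lower: lower link of the stay, with the thumb piece at its upper end; origin at its pivot on the bracket
- bracket (a point): pivot of the lower link on its bracket, 58 mm above the bench on the chest's +y wall, near the middle of its depth. The bracket is clamped by friction in a slot along the chest's x; it starts within 5 mm of the middle and slips when the raised lid is forced back against the straight stay with more than about 16 N at the handle
- deep_socket: the deep (tall, slim) socket wrench bit, steel, 22 mm across and 64 mm tall, standing on the bench left of the chest; origin at the centre of its underside, z up; about 110 g
- short_socket: bystander: short socket, 27 mm across, 38 mm tall, near the deep one
- wide_socket: bystander: wide socket, 35 mm across, 42 mm tall, near the deep one
- piston: bystander: aluminium piston, 74 mm across, 57 mm tall
- con_rod: bystander: connecting rod lying flat, 150 mm long, 18 mm thick
- spray_can: bystander: spray can, 66 mm across, 190 mm tall
- oil_filter: bystander: oil filter, 76 mm across, 83 mm tall
- wrench: bystander: spanner, 180 mm long, lying in front of the robot
There are look-alikes about, which are no part of the job. What is shaped like the deep_socket but pink or yellow is not meant.

How it is judged:
By the outcome, as a careful person would: the job done as asked, in the order asked, and still so for the second after the job is handed in, with the robot touching nothing.
It also fails if it takes over 72 s, if anything falls off the work surface, if the arm or the gripper's body presses on something with over 40 N, if the wrist force passes 120 N, or if a joint passes its speed limit or range.

ROBOT

A 6-joint arm with a two-finger parallel gripper is mounted at the origin on the work surface. World frame = base frame: x ahead of the robot, y to its left, z up, the work surface at z = 0. Lengths are in m, angles in rad, forces in N, time in s.
With the tool pointing down it reaches from about 0.275 to 0.725 m from the base axis. Payload 5.6 kg.
Tool frame: the origin (TCP) lies at the very end of the fingers, on their centre line; the grasp point (between the pads) lies 19 mm behind it (grip_depth is the distance from the TCP to the grasp point, in m); z points along the fingers, y is the line along which they close (so a half turn about z gives the same grasp; the last joint's range is limited). The gripper opens to 85 mm and grips with 20 to 120 N. Pads are 22 mm wide; open, the fingers measure 114 mm over their backs; the gripper's body (76 mm by 85 mm) begins 54 mm behind the grasp point. The pads swing forward as they close: fully open they stand 13 mm farther back than shut.
Start: joints at [-0.976, 0.255, 0.108, 0, -1.424, -0.285], TCP at [0.168, -0.524, 0.231] pointing down, gripper open.
Joint ranges: [-2.95, 2.95], [-1.21, 1.97], [-1.09, 1.5], [-2.87, 1.71], [-2.94, -0.07], [-3.05, 3.05]. Speed limits (rad/s): [2.57, 2.57, 3.14, 3.14, 3.14, 3.14].

INTERFACE

Orientations are given as [roll, pitch, yaw] about the fixed x, y, z axes, in that order (R = Rz(yaw) Ry(pitch) Rx(roll)).
In Python, from bench import * gives the robot as it stands.
- The arm moves only by the tool jog_arm, never from a script. Its arguments are lists of equal length, an entry for each row: "offset": the shift along the tool's x, y, z in m, a list of three; "roll": the turn about the tool's z in rad; "claw": the opening, from 0 (shut) to 1 (fully open). A call has 1 to 8 rows; each row shifts and turns the commanded pose from where the row before left it, along the tool's axes as they then stand; what a row does not reach is not made up. A row lasts 1/10 s, in which the tool goes at most 50 mm and 8.59 degrees, less where a joint would pass 70% of its speed; a pose out of reach is approached as far as the arm can. A call with a gripper value outside its range is refused whole. The fingers move at their own pace and stop on an object; "newtons" is the grip in N (left out, the last holds). Time passes only in rows, so rows that do not move let the fingers close. It gives the time, the measured TCP pose, the force and the opening at its end, in the units of the state.
- state(): the state, without advancing time (a new reading comes with each control period).
- read_camera(name): name is "scene" or "top"; returns a dict with "frame" (384x512x3 uint8, red, green, blue), "range_z" (384x512 float32, m along the optical axis (not along the pixel's ray), 0 where there is no reading), "fx", "fy", "cx", "cy" (pixels), "origin" and "orientation" of the camera in the world. Camera axes: x right, y down, z forward; pixel columns grow to the right and rows downward; lengths in m; the calibration is good to about 2 mm. A picture is of the moment at which its call begins.
- close_job(): hands the job in, once; it reports no verdict.
Trained networks look in the newest picture that a camera, given by its name, has taken for a name from the list of things; names that differ only in an ending like _2 or _b are one class to them, and where a whole thing is asked for, a point or a joint stands for the part that bears it (a point fixed in the world has none). Each returns a list of dicts, best first, with "p" (0 to 1); they miss things now and then, are a little off and sometimes report something else, mostly with a low value. They report only what shows in the picture. A call takes as long as a camera call. They do not tell look-alikes from the thing itself.
- regions_of(camera, name): "pixels" (384x512 bool, what is visible of it) and "point" ([column, row] in pixels, amid what is visible of it).
- tip_of(camera, name): "point" ([column, row] in pixels: a listed point, or the origin of a listed thing).
The state is a dict: "clock": time; "q": joint angles; "joint_vel": joint speeds; "joint_efforts": joint torques, N m; "tcp_pos": TCP position; "ee_rot": TCP orientation; "wrist_force": force on the tool from outside, world axes, zero at the start; "torque": the same for the moment, N m; "width": finger opening in m.
Only numpy, scipy, OpenCV 4.12 (cv2) and the standard library are available. Lean on these libraries where they do the work, as an engineer would, in place of code of your own. Each camera call takes 0.05 s, during which the arm holds its last target. There are 200 camera calls.

## Working session

There is one attempt and no reset: what is moved stays moved. The work goes in short steps, Python scripts to look and compute and a tool call to move; the robot and the scene stay as the last step left them, time stands still between calls to the robot, and variables do not carry over. Pictures are saved under pics/ and viewed, on a budget of 10 in all, crops included, one or two more only if the job needs it, and the job is handed in when it is done.

Besides the shell and the picture viewer there is one more tool, called after "Call:" as name(argument=value, ...) on one line, values as JSON. jog_arm: Moves the arm, as the interface text tells. Its arguments: {"type":"object","properties":{"offset":{"type":"array"},"roll":{"type":"array"},"claw":{"type":"array"},"newtons":{"type":"number"}},"required":["offset","roll","claw"]}

```bash
ls; mkdir -p pics; cat > h.py <<'E'
from bench import *
import numpy as np, cv2
from scipy.spatial.transform import Rotation as R
def Rm(o):
    o=np.array(o,float)
    return o if o.shape==(3,3) else (R.from_euler('xyz',o).as_matrix() if o.size==3 else R.from_quat(o).as_matrix())
def cloud(c):
    z=c['range_z'];v,u=np.mgrid[:384,:512]
    p=np.stack([(u-c['cx'])/c['fx']*z,(v-c['cy'])/c['fy']*z,z],-1)
    return p@Rm(c['orientation']).T+np.array(c['origin'])
def proj(c,P):
    q=(np.atleast_2d(P)-np.array(c['origin']))@Rm(c['orientation'])
    return np.stack([c['fx']*q[:,0]/q[:,2]+c['cx'],c['fy']*q[:,1]/q[:,2]+c['cy']],-1)
def save(c,n,box=None,s=1):
    im=c['frame'][...,::-1]
    if box: im=im[box[1]:box[3],box[0]:box[2]]
    cv2.imwrite('pics/'+n,cv2.resize(im,None,fx=s,fy=s,interpolation=cv2.INTER_CUBIC))
E
python3 - <<'E'
from h import *
np.set_printoptions(precision=4,suppress=True)
print(state())
fr=[]
for n in('scene','top'):
    c=read_camera(n);np.save(n+'.npy',c,allow_pickle=True);print(n,c['origin'],c['orientation'],c['fx'],c['cx'],c['cy']);P=cloud(c);fr.append(c['frame'])
    for t in('deep_socket','chest','lid_handle','stay_thumb','short_socket','wide_socket','piston','con_rod','spray_can','oil_filter','wrench'):
        for r in regions_of(n,t)[:4]:
            m=r['pixels'];m2=m&(c['range_z']>0);q=P[m2]
            print(t,round(r['p'],2),np.round(r['point']),m.sum(),c['frame'][m].mean(0),np.median(q,0) if len(q) else '',np.percentile(q,98,axis=0) if len(q) else '',np.percentile(q,2,axis=0) if len(q) else '')
    for t in('lid_handle','lid_hinge','chest','deep_socket'):
        for r in tip_of(n,t)[:4]: u,v=np.round(r['point']).astype(int);print('tip',t,round(r['p'],2),r['point'],P[min(v,383),min(u,511)])
cv2.imwrite('pics/a.png',cv2.resize(np.vstack(fr)[...,::-1],(400,600),interpolation=cv2.INTER_AREA)) 
save(np.load('scene.npy',allow_pickle=True).item(),'s.png',s=1.5);save(np.load('top.npy',allow_pickle=True).item(),'t.png',s=1.5)
E
```

```text
pics
{'clock': 0.0, 'q': array([-0.9764,  0.2558,  0.107 , -0.0005, -1.4239, -0.2846]), 'joint_vel': array([ 0.0012, -0.0001, -0.0004, -0.002 ,  0.001 , -0.0003]), 'joint_efforts': array([  0.0002, -38.6624,  23.7938,   5.3653,  -0.0062,   0.    ]), 'tcp_pos': array([ 0.1676, -0.5233,  0.2304]), 'ee_rot': array([ 3.1397, -0.0001, -2.8319]), 'wrist_force': array([0.3898, 0.0337, 0.0032]), 'torque': array([-0.0194, -0.028 , -0.0105]), 'width': 0.0852659690875133}
scene [1.3651 0.0076 0.8967] [-2.3233  0.016   1.568 ] 450.9803236647798 255.98012754289087 192.50792784674817
deep_socket 0.57 [396. 221.] 143 [113.5664  70.0909  78.2448] [0.56   0.3592 0.0417] [0.5649 0.3689 0.0642] [0.5449 0.3512 0.0092]
deep_socket 0.56 [337. 216.] 147 [117.3946  72.619   80.8163] [0.5439 0.2175 0.0393] [0.5475 0.2286 0.0643] [0.5282 0.2089 0.0019]
deep_socket 0.46 [370. 216.] 132 [82.5076 82.2879 75.6591] [0.5585 0.2899 0.0435] [0.5622 0.2985 0.064 ] [0.5422 0.2806 0.0049]
chest 0.93 [253. 214.] 10432 [72.6435 71.9554 70.9658] [ 0.5806 -0.0077  0.1066] [0.7064 0.1538 0.1106] [ 0.3873 -0.1613  0.0132]
lid
[... 3969 characters left out ...]
32 [137.4838 136.3218 128.1505] [ 0.3334 -0.2438  0.0063] [ 0.3733 -0.1603  0.0125] [ 0.2981 -0.3206 -0.0009]
wrench 0.24 [151. 215.] 63 [104.5238 103.9683  97.6508] [0.4462 0.285  0.0309] [0.4557 0.296  0.0413] [0.4352 0.2746 0.0224]
tip lid_handle 0.6 [208.6, 152.8] [0.6121 0.1116 0.1036]
tip lid_hinge 0.96 [280.6, 207.7] [ 0.4579 -0.0825  0.0945]
tip lid_hinge 0.15 [207.4, 153.2] [0.6388 0.127  0.0063]
tip chest 0.75 [251.6, 193.7] [ 0.4961 -0.0047  0.103 ]
tip deep_socket 0.66 [172.7, 190.6] [0.5197 0.2199 0.0397]
tip deep_socket 0.59 [160.6, 164.8] [0.5913 0.2515 0.0594]
tip deep_socket 0.39 [151.7, 184.4] [0.5415 0.2806 0.0369]
tip deep_socket 0.39 [123.5, 183.5] [0.5394 0.356  0.0531]
```

View pics/s.png

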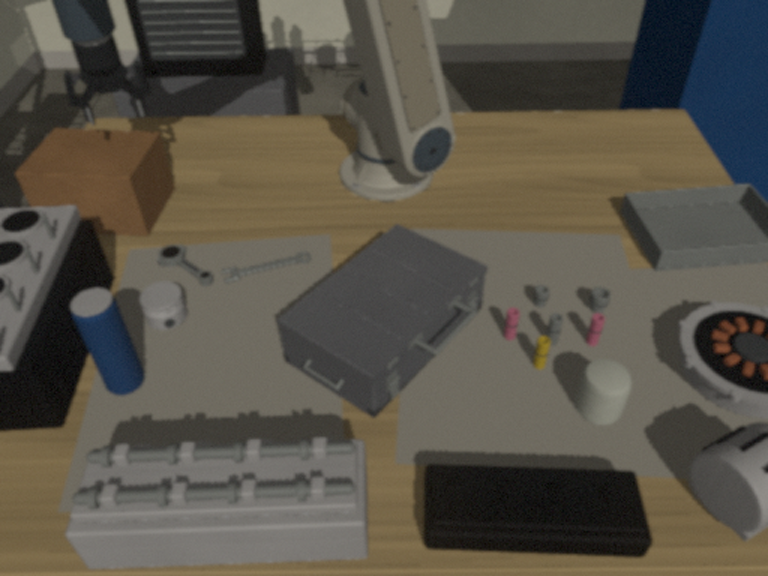

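View pics/t.png

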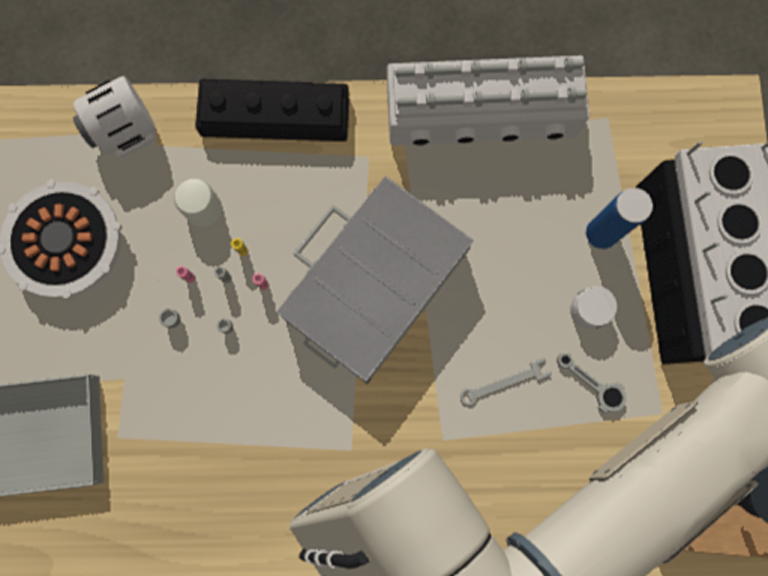

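The scene view shows the closed chest at about (383,315) in the 1.5x picture, with its handle at (430,345) and latches on the face towards +x/+y.

Deep-socket look-alikes, in native scene pixels:
- pink at (337,216) and (396,221)
- yellow at (360,241)
- grey at (370,216), tall and slim
- short grey at (363,195)
- wide grey at (402,200)

By the description, the target is the grey one at (370,216).

```bash
python3 - <<'E'
from h import *
np.set_printoptions(precision=4,suppress=True)
print(state()['clock'])
S=np.load('scene.npy',allow_pickle=True).item();T=np.load('top.npy',allow_pickle=True).item()
for n,c in(('scene',S),('top',T)):
    P=cloud(c);ok=c['range_z']>0
    b=ok&(abs(P[...,2])<.015)&(P[...,0]>.3)&(P[...,0]<.6)&(abs(P[...,1])<.4);print(n,'bench z',np.median(P[b][:,2]))
    m=ok&(P[...,2]>.095)&(P[...,2]<.12)&(abs(P[...,1])<.2)&(P[...,0]>.3)&(P[...,0]<.75)
    k,l,st,ce=cv2.connectedComponentsWithStats(cv2.morphologyEx(m.astype(np.uint8),cv2.MORPH_OPEN,np.ones((5,5))))
    i=1+st[1:,4].argmax();q=P[l==i];r=cv2.minAreaRect(q[:,:2].astype(np.float32));print(r,cv2.boxPoints(r),np.median(q[:,2]))
    a=np.deg2rad(r[2]); 
    # handle: points ahead of the lid front
    cen=np.array(r[0]); w,h=r[1]
    ax=np.array([np.cos(a),np.sin(a)]); ay=np.array([-ax[1],ax[0]])
    sx=ax if w<h else ay
    f=sx if sx@[.6,.8]>0 else -sx   # front dir
    d=-f; lat=np.array([-d[1],d[0]])
    X=(P[...,:2]-cen)@f; Y=(P[...,:2]-cen)@lat
    mm=ok&(X>.112)&(X<.17)&(abs(Y)<.09)&(P[...,2]>.06)&(P[...,2]<.12)
    print('front',f,'yaw chest',np.arctan2(d[1],d[0]),'handle pts',mm.sum())
    if mm.sum(): 
        print(np.percentile(X[mm],[2,50,90,98]),np.percentile(Y[mm],[2,50,98]),np.percentile(P[mm][:,2],[5,50,95]))
        bar=mm&(X>np.percentile(X[mm],98)-.012);print('bar',np.median(P[bar],0),bar.sum())
    # deep socket top rim
    D=P[ok&(abs(P[...,0]-.547)<.03)&(abs(P[...,1]-.289)<.025)&(P[...,2]>.055)]
    print('socket top',D.min(0),D.max(0),D.mean(0),len(D))
A=cv2.resize(S['frame'][185:255,325:425],(600,420),interpolation=cv2.INTER_CUBIC);cv2.imwrite('pics/crop.png',A[...,::-1])
E
```

```text
1.6
scene bench z -0.0002018449734511596
((0.530972421169281, 0.0032884925603866577), (0.21730272471904755, 0.32662200927734375), 51.11756896972656) [[ 0.3356  0.0212]
 [ 0.5899 -0.1838]
 [ 0.7263 -0.0146]
 [ 0.472   0.1904]] 0.10745733336954522
front [0.6277 0.7784] yaw chest -2.249422769452779 handle pts 221
[0.1138 0.1361 0.1404 0.1415] [-0.0557  0.008   0.0589] [0.0983 0.1031 0.1063]
bar [0.6243 0.1057 0.1031] 167
socket top [0.5405 0.2801 0.0551] [0.5617 0.3004 0.0648] [0.5524 0.2902 0.0609] 55
top bench z -0.00024088985931713935
((0.5260470509529114, 0.0014785081148147583), (0.21381933987140656, 0.3240080773830414), 51.78197479248047) [[ 0.3326  0.0177]
 [ 0.5872 -0.1827]
 [ 0.7195 -0.0148]
 [ 0.4649  0.1857]] 0.10739960494294909
front [0.6187 0.7857] yaw chest -2.2378267002763015 handle pts 208
[0.1136 0.1353 0.1408 0.142 ] [-0.0597 -0.003   0.0575] [0.0981 0.103  0.1071]
bar [0.6094 0.1115 0.103 ] 161
socket top [0.5337 0.2798 0.0551] [0.5536 0.3003 0.0681] [0.5438 0.2906 0.062 ] 40
```

View pics/crop.png

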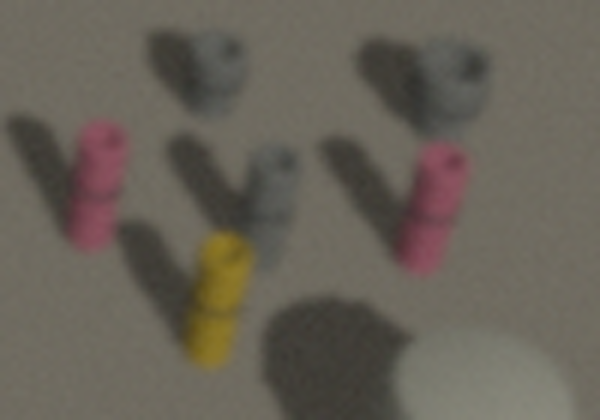

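```bash
cat >> h.py <<'E'
def plan(pts,p=None,y=None):
    """pts: list of (x,y,z,yaw,n). prints rows [dx,dy,dz],roll in tool axes, rounding carried along"""
    s=state(); p=np.array(s['tcp_pos'] if p is None else p,float); y=s['ee_rot'][2] if y is None else y
    O=[];L=[]
    for (a,b,c,yw,n) in pts:
        t=np.array([a,b,c]); yw=y if yw is None else yw
        for i in range(n):
            d=(t-p)/(n-i); dy=((yw-y+np.pi)%(2*np.pi)-np.pi)/(n-i)
            M=np.array([[np.cos(y),np.sin(y),0],[np.sin(y),-np.cos(y),0],[0,0,-1]])
            o=np.round(M.T@d if False else M@d,4 if np.linalg.norm(d)<.01 else 3); r=round(-dy,2)
            p=p+M.T@o; y=y-r; O.append(o.tolist()); L.append(r)
    for i in range(0,len(O),8): print('offset',O[i:i+8],'roll',L[i:i+8])
    print('end',np.round(p,4),round(y,4))
E
python3 -c "
from h import *
plan([(.6135,.109,.19,-.672,17),(.6135,.109,.081,-.672,5)])"
```

```text
offset [[-0.036, 0.027, 0.002], [-0.04, 0.023, 0.002], [-0.042, 0.017, 0.002], [-0.044, 0.012, 0.003], [-0.045, 0.006, 0.002], [-0.046, -0.0, 0.003], [-0.045, -0.006, 0.002], [-0.044, -0.012, 0.003]] roll [np.float64(-0.13), np.float64(-0.13), np.float64(-0.13), np.float64(-0.13), np.float64(-0.13), np.float64(-0.13), np.float64(-0.13), np.float64(-0.12)]
offset [[-0.042, -0.017, 0.002], [-0.04, -0.022, 0.003], [-0.037, -0.027, 0.002], [-0.033, -0.032, 0.003], [-0.029, -0.035, 0.002], [-0.024, -0.039, 0.003], [-0.019, -0.041, 0.002], [-0.014, -0.043, 0.003]] roll [np.float64(-0.13), np.float64(-0.12), np.float64(-0.13), np.float64(-0.12), np.float64(-0.13), np.float64(-0.12), np.float64(-0.13), np.float64(-0.12)]
offset [[-0.008, -0.045, 0.002], [0.0, 0.0, 0.022], [0.0, 0.0, 0.022], [0.0, 0.0, 0.022], [0.0, 0.0, 0.022], [0.0, 0.0, 0.021]] roll [np.float64(-0.13), np.float64(0.0), np.float64(0.0), np.float64(0.0), np.float64(0.0), np.float64(0.0)]
end [0.6137 0.1095 0.0813] -0.6718
```

Call:
jog_arm(offset=[[-0.036,0.027,0.002],[-0.04,0.023,0.002],[-0.042,0.017,0.002],[-0.044,0.012,0.003],[-0.045,0.006,0.002],[-0.046,0,0.003],[-0.045,-0.006,0.002],[-0.044,-0.012,0.003]], roll=[-0.13,-0.13,-0.13,-0.13,-0.13,-0.13,-0.13,-0.12], claw=[0.35,0.35,0.35,0.35,0.35,0.35,0.35,0.35])

```text
clock: 2.4
tcp_pos: [0.3779, -0.2239, 0.2127]
ee_rot: [-3.14, -0.0, -1.797]
wrist_force: [1.7, -1.4, 0.5]
width: 0.0298
```

Call:
jog_arm(offset=[[-0.042,-0.017,0.002],[-0.04,-0.022,0.003],[-0.037,-0.027,0.002],[-0.033,-0.032,0.003],[-0.029,-0.035,0.002],[-0.024,-0.039,0.003],[-0.019,-0.041,0.002],[-0.014,-0.043,0.003]], roll=[-0.13,-0.12,-0.13,-0.12,-0.13,-0.12,-0.13,-0.12], claw=[0.35,0.35,0.35,0.35,0.35,0.35,0.35,0.35])

```text
clock: 3.2
tcp_pos: [0.5879, 0.0741, 0.1924]
ee_rot: [-3.141, -0.0, -0.796]
wrist_force: [1.4, -0.8, -0.1]
width: 0.0302
```

Call:
jog_arm(offset=[[-0.008,-0.045,0.002],[0,0,0.02],[0,0,0],[0,0,0]], roll=[-0.13,0,0,0], claw=[0.35,0.35,0.35,0.35])

```text
clock: 3.6
tcp_pos: [0.6133, 0.1089, 0.1703]
ee_rot: [3.14, 0.0, -0.672]
wrist_force: [0.3, -0.7, 0.8]
width: 0.0299
```

```bash
python3 - <<'E'
from h import *
S=read_camera('scene');T=read_camera('top');I=[]
for c in (S,T):
    im=c['frame'].copy(); t=np.array(state()['tcp_pos'])
    for z in (.17,.10):
        u,v=proj(c,[[t[0],t[1],z]])[0]; print(u,v); 
    uu,vv=int(u),int(v); cr=im[vv-50:vv+40,uu-55:uu+55]; cr=cv2.resize(cr,(400,327),interpolation=cv2.INTER_CUBIC)
    for z in (.17,.10):
        u,v=proj(c,[[t[0],t[1],z]])[0]; cv2.circle(cr,(int((u-uu+55)*3.64),int((v-vv+50)*3.64)),3,(255,0,0),-1)
    I.append(cr)
cv2.imwrite('pics/c1.png',np.hstack(I)[...,::-1])
E
```

```text
303.77424868343985 199.28954515708028
302.1431392386284 220.0942891301598
207.66094881380772 145.61185570649883
210.199883771187 152.69737218941768
```

View pics/c1.png

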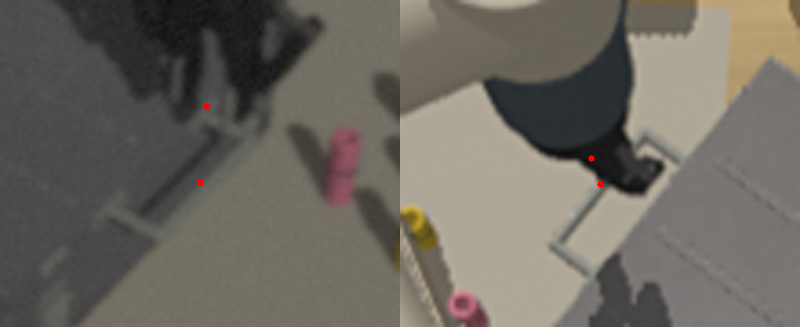

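```bash
python3 - <<'E'
from h import *
np.set_printoptions(precision=4,suppress=True)
t=np.array(state()['tcp_pos']);f=np.array([.623,.782]);l=np.array([.782,-.623]);I=[]
for n in('scene','top'):
    c=read_camera(n);P=cloud(c);X=(P[...,:2]-t[:2])@f;Y=(P[...,:2]-t[:2])@l
    for z0,z1 in((.15,.172),(.172,.19),(.19,.21),(.21,.23)):
        m=(c['range_z']>0)&(P[...,2]>z0)&(P[...,2]<z1)&(abs(X)<.08)&(abs(Y)<.08)
        print(n,z0,m.sum(), 'fwd',np.percentile(X[m],[5,50,95]) if m.sum() else '', 'lat',np.percentile(Y[m],[5,50,95]) if m.sum() else '')
    u,v=proj(c,[t])[0].astype(int);im=c['frame'][v-40:v+40,u-45:u+45].astype(float);im=255*np.clip(im/255,0,1)**.5
    I.append(cv2.resize(im.astype(np.uint8),(400,356),interpolation=cv2.INTER_CUBIC))
cv2.imwrite('pics/c2.png',np.hstack(I)[...,::-1])
E
```

```text
scene 0.15 0 fwd  lat 
scene 0.172 80 fwd [-0.0208 -0.0139  0.0285] lat [-0.0064  0.0085  0.0133]
scene 0.19 114 fwd [-0.0219 -0.0136  0.0292] lat [-0.0068  0.008   0.0132]
scene 0.21 208 fwd [-0.044  -0.0156  0.044 ] lat [-0.007   0.01    0.0146]
top 0.15 0 fwd  lat 
top 0.172 7 fwd [-0.0264 -0.0222 -0.0179] lat [-0.0135 -0.0119 -0.0096]
top 0.19 6 fwd [-0.0304 -0.0252 -0.0198] lat [-0.0139 -0.0106 -0.0081]
top 0.21 27 fwd [-0.0436 -0.0312 -0.0259] lat [-0.0149 -0.0086 -0.0018]
```

View pics/c2.png

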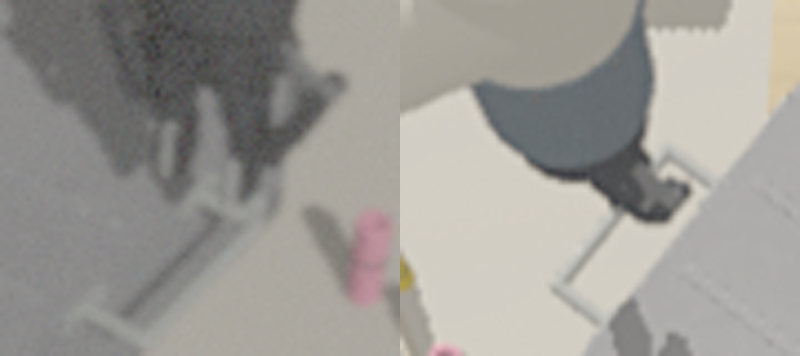

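Call:
jog_arm(offset=[[0,0,0.028],[0,0,0.028],[0,0,0.028],[0,0,0],[0,0,0],[0,0,0],[0,0,0],[0,0,0]], roll=[0,0,0,0,0,0,0,0], claw=[0.35,0.35,0.35,0.2,0.15,0.1,0.05,0.05], newtons=20)

```text
clock: 4.6
tcp_pos: [0.6147, 0.1095, 0.0881]
ee_rot: [-3.139, -0.002, -0.672]
wrist_force: [0.6, -0.9, 3.4]
width: 0.0087
```

```bash
cat >> h.py <<'E'
def arc(t0,t1,n,r=.2421,ph=.033):
    t=np.linspace(t0,t1,n+1)+ph; f=r*np.cos(t);u=r*np.sin(t); a=np.round(np.c_[f,u],4)
    d=np.diff(a,axis=0); print([[0,round(-x,4),round(-z,4)] for x,z in d])
E
python3 -c "
from h import *
arc(0,.4,8);arc(.4,.88,8);arc(.88,1.2,6)"
```

```text
[[0, np.float64(0.0007), np.float64(-0.0121)], [0, np.float64(0.0013), np.float64(-0.012)], [0, np.float64(0.0019), np.float64(-0.012)], [0, np.float64(0.0025), np.float64(-0.0118)], [0, np.float64(0.0031), np.float64(-0.0117)], [0, np.float64(0.0037), np.float64(-0.0115)], [0, np.float64(0.0042), np.float64(-0.0114)], [0, np.float64(0.0048), np.float64(-0.0111)]]
[[0, np.float64(0.0065), np.float64(-0.013)], [0, np.float64(0.0073), np.float64(-0.0126)], [0, np.float64(0.008), np.float64(-0.0121)], [0, np.float64(0.0087), np.float64(-0.0116)], [0, np.float64(0.0094), np.float64(-0.0111)], [0, np.float64(0.01), np.float64(-0.0105)], [0, np.float64(0.0107), np.float64(-0.0099)], [0, np.float64(0.0112), np.float64(-0.0092)]]
[[0, np.float64(0.0104), np.float64(-0.0076)], [0, np.float64(0.0108), np.float64(-0.0071)], [0, np.float64(0.0112), np.float64(-0.0064)], [0, np.float64(0.0115), np.float64(-0.0059)], [0, np.float64(0.0118), np.float64(-0.0052)], [0, np.float64(0.0121), np.float64(-0.0046)]]
```

Call:
jog_arm(offset=[[0,0.0005,-0.012],[0,0.001,-0.012],[0,0.002,-0.012],[0,0.0025,-0.012],[0,0.003,-0.0117],[0,0.0037,-0.0115],[0,0.0042,-0.0114],[0,0.0048,-0.011]], roll=[0,0,0,0,0,0,0,0], claw=[0.05,0.05,0.05,0.05,0.05,0.05,0.05,0.05], newtons=30)

```text
clock: 5.4
tcp_pos: [0.6015, 0.093, 0.181]
ee_rot: [-3.138, -0.002, -0.672]
wrist_force: [6.6, -0.6, -4.4]
width: 0.0085
```

Call:
jog_arm(offset=[[0,0.0065,-0.013],[0,0.0073,-0.0126],[0,0.008,-0.0121],[0,0.0087,-0.0116],[0,0.0094,-0.0111],[0,0.01,-0.0105],[0,0.0107,-0.0099],[0,0.0112,-0.0092]], roll=[0,0,0,0,0,0,0,0], claw=[0.05,0.05,0.05,0.05,0.05,0.05,0.05,0.05])

```text
clock: 6.2
tcp_pos: [0.5583, 0.0382, 0.2731]
ee_rot: [-3.131, -0.005, -0.671]
wrist_force: [7.0, 5.9, 3.9]
width: 0.0086
```

Call:
jog_arm(offset=[[0,0.0104,-0.0076],[0,0.0108,-0.0071],[0,0.0112,-0.0064],[0,0.0115,-0.0059],[0,0.0118,-0.0052],[0,0.0121,-0.0046],[0,0,0],[0,0,0]], roll=[0,0,0,0,0,0,0,0], claw=[0.05,0.05,0.05,0.05,0.05,0.05,0.05,0.05])

```text
clock: 7.0
tcp_pos: [0.5152, -0.0164, 0.3117]
ee_rot: [-3.133, -0.007, -0.671]
wrist_force: [0.6, 4.0, 13.0]
width: 0.0084
```

Call:
jog_arm(offset=[[0,0.0037,-0.002],[0,0.0037,-0.002],[0,0.0037,-0.0018],[0,0.0037,-0.0016],[0,0.003,-0.0012],[0,0,0],[0,0,0]], roll=[0,0,0,0,0,0,0], claw=[0.05,0.05,0.05,0.05,0.05,0.05,0.05])

```text
clock: 7.7
tcp_pos: [0.5036, -0.0308, 0.3178]
ee_rot: [-3.137, -0.005, -0.672]
wrist_force: [3.9, 0.9, 7.2]
width: 0.0089
```

```bash
python3 - <<'E'
from h import *
np.set_printoptions(precision=4,suppress=True)
print(state())
S=read_camera('scene');P=cloud(S)
for t in('stay_thumb','bracket','lid_hinge'):
    for r in tip_of('scene',t)[:2]:
        u,v=np.round(r['point']).astype(int);print(t,r['p'],u,v,P[v,u])
for r in regions_of('scene','stay_lower')[:2]: print('stay',r['p'],r['point'],np.median(P[r['pixels']],0))
im=S['frame'][115:275,130:345].astype(float);im=(255*(im/255)**.6).astype(np.uint8)
cv2.imwrite('pics/d1.png',cv2.resize(im,(800,595),interpolation=cv2.INTER_CUBIC)[...,::-1])
E
```

```text
{'clock': 7.7, 'q': array([ 0.251 ,  0.1493,  0.1907,  0.0013, -1.6058,  0.6481]), 'joint_vel': array([ 0.0013,  0.0004,  0.0005,  0.0018, -0.0007, -0.002 ]), 'joint_efforts': array([ -0.431 , -30.0207,  19.6505,   4.3079,  -1.6266,  -0.0007]), 'tcp_pos': array([ 0.5036, -0.0308,  0.3178]), 'ee_rot': array([-3.1373, -0.0049, -0.6718]), 'wrist_force': array([3.8741, 0.8656, 7.2175]), 'torque': array([ 0.415 , -1.5574,  0.0577]), 'width': 0.008908437094332972}
stay_thumb 0.58 398 271 [0.7273 0.3249 0.0444]
stay_thumb 0.5 206 212 [ 0.6031 -0.1232  0.1213]
lid_hinge 0.7 228 181 [ 0.4648 -0.0774  0.0974]
stay 0.79 [203.1, 212.8] [ 0.6014 -0.1333  0.1216]
stay 0.26 [228.7, 152.2] [ 0.4843 -0.0675  0.2014]
```

View pics/d1.png

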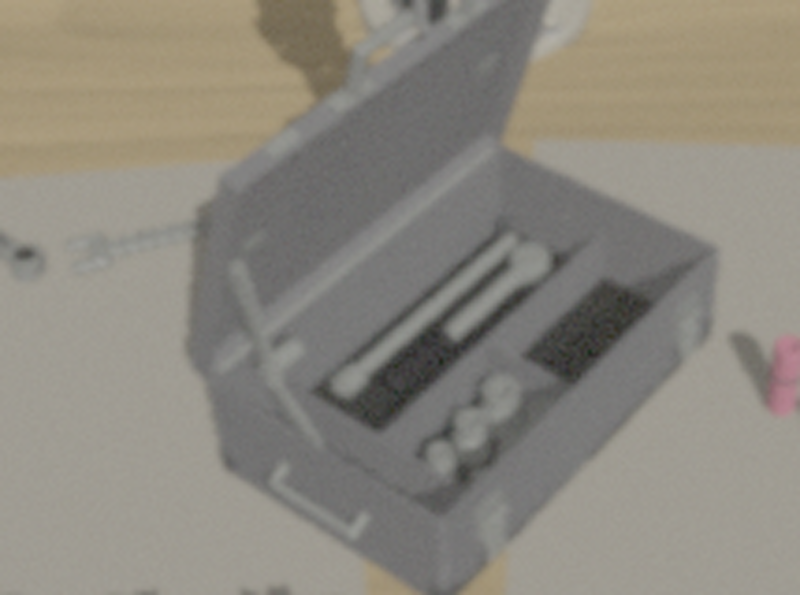

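Call:
jog_arm(offset=[[0,0.0015,-0.001],[0,0.0015,-0.001],[0,0,0]], roll=[0,0,0], claw=[0.05,0.05,0.05])

```text
clock: 8.25
tcp_pos: [0.5016, -0.0332, 0.3189]
ee_rot: [-3.139, -0.004, -0.672]
wrist_force: [5.7, -0.3, 3.4]
width: 0.0086
```

Call:
jog_arm(offset=[[0,0.0015,-0.0005],[0,0.0015,-0.0005],[0,0,0]], roll=[0,0,0], claw=[0.05,0.05,0.05])

```text
clock: 8.55
tcp_pos: [0.4997, -0.0356, 0.3196]
ee_rot: [-3.139, -0.004, -0.672]
wrist_force: [5.9, -0.7, 2.1]
width: 0.0084
```

Call:
jog_arm(offset=[[0,0.0015,-0.0004],[0,0.0015,-0.0004],[0,0,0]], roll=[0,0,0], claw=[0.05,0.05,0.05])

```text
clock: 8.85
tcp_pos: [0.4978, -0.0381, 0.3205]
ee_rot: [-3.139, -0.004, -0.672]
wrist_force: [5.4, -1.8, 3.6]
width: 0.0083
```

Call:
jog_arm(offset=[[0,0.0015,-0.0004],[0,0.0015,-0.0004],[0,0,0]], roll=[0,0,0], claw=[0.05,0.05,0.05])

```text
clock: 9.15
tcp_pos: [0.4959, -0.0405, 0.3212]
ee_rot: [-3.139, -0.004, -0.672]
wrist_force: [6.2, -1.6, 1.8]
width: 0.0082
```

Call:
jog_arm(offset=[[0,0.0015,-0.0004],[0,0.0015,-0.0004],[0,0,0]], roll=[0,0,0], claw=[0.05,0.05,0.05])

```text
clock: 9.45
tcp_pos: [0.4939, -0.043, 0.322]
ee_rot: [-3.14, -0.004, -0.672]
wrist_force: [6.0, -2.7, 1.5]
width: 0.0088
```

Call:
jog_arm(offset=[[0,0.0015,-0.0004],[0,0.0015,-0.0003],[0,0,0]], roll=[0,0,0], claw=[0.05,0.05,0.05])

```text
clock: 9.75
tcp_pos: [0.4924, -0.0449, 0.3225]
ee_rot: [-3.139, -0.003, -0.672]
wrist_force: [6.6, -1.0, 0.6]
width: 0.0087
```

Call:
jog_arm(offset=[[0,0.001,-0.0002],[0,0.001,-0.0002],[0,0,0]], roll=[0,0,0], claw=[0.05,0.05,0.05])

```text
clock: 10.05
tcp_pos: [0.4918, -0.0456, 0.3227]
ee_rot: [-3.137, -0.003, -0.672]
wrist_force: [7.8, 0.3, -0.0]
width: 0.0082
```

Call:
jog_arm(offset=[[0,0.001,0],[0,0.0007,0],[0,0,0]], roll=[0,0,0], claw=[0.05,0.05,0.05])

```text
clock: 10.35
tcp_pos: [0.4913, -0.0462, 0.3228]
ee_rot: [-3.135, -0.004, -0.671]
wrist_force: [10.9, 3.5, -0.5]
width: 0.0088
```

Call:
jog_arm(offset=[[0,-0.001,0],[0,-0.001,0],[0,-0.001,0],[0,-0.0008,0.0002],[0,-0.0008,0.0002],[0,0,0],[0,0,0]], roll=[0,0,0,0,0,0,0], claw=[0.05,0.05,0.05,0.05,0.05,0.05,0.05])

```text
clock: 11.05
tcp_pos: [0.4926, -0.0446, 0.3224]
ee_rot: [-3.14, -0.003, -0.672]
wrist_force: [5.5, -2.5, 0.3]
width: 0.0088
```

Call:
jog_arm(offset=[[0,-0.0008,0.0002],[0,-0.0008,0.0002],[0,0,0],[0,0,0]], roll=[0,0,0,0], claw=[0.05,0.05,0.05,0.05])

```text
clock: 11.45
tcp_pos: [0.4935, -0.0435, 0.3222]
ee_rot: [-3.14, -0.003, -0.672]
wrist_force: [5.6, -3.3, 1.2]
width: 0.0084
```

```bash
python3 - <<'E'
from h import *
S=read_camera('scene');np.save('s2.npy',S,allow_pickle=True)
im=S['frame'][165:245,170:270].astype(float);im=(255*(im/255)**.6).astype(np.uint8)
cv2.imwrite('pics/d2.png',cv2.resize(im,(750,600),interpolation=cv2.INTER_CUBIC)[...,::-1])
E
```

```text
(no output)
```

View pics/d2.png

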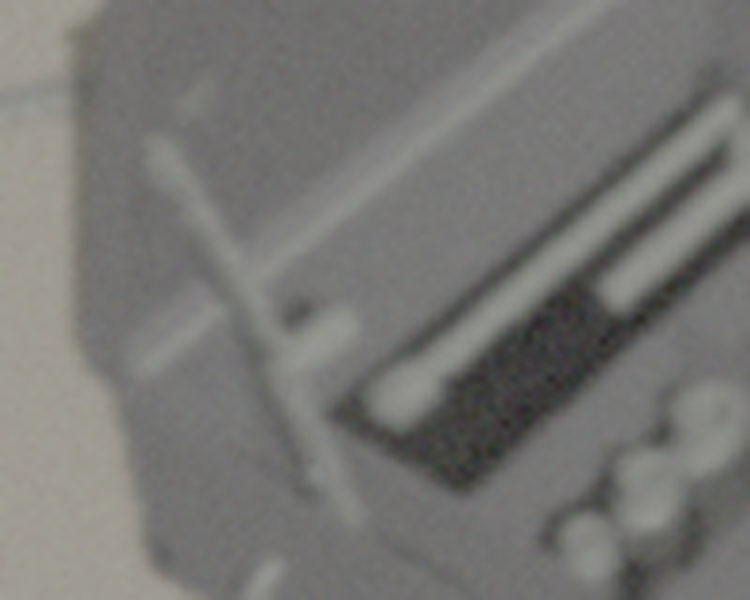

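Call:
jog_arm(offset=[[0,-0.001,0.0002],[0,-0.001,0.0002],[0,-0.001,0.0002],[0,0,0],[0,0,0]], roll=[0,0,0,0,0], claw=[0.05,0.05,0.05,0.05,0.05])

```text
clock: 12.0
tcp_pos: [0.4952, -0.0413, 0.3216]
ee_rot: [-3.141, -0.003, -0.672]
wrist_force: [4.5, -2.6, 1.8]
width: 0.008
```

Call:
jog_arm(offset=[[0,-0.001,0.0002],[0,-0.001,0.0002],[0,-0.001,0.0003],[0,0,0],[0,0,0]], roll=[0,0,0,0,0], claw=[0.05,0.05,0.05,0.05,0.05])

```text
clock: 12.5
tcp_pos: [0.4964, -0.0397, 0.3211]
ee_rot: [3.141, -0.003, -0.673]
wrist_force: [2.8, -4.9, 3.6]
width: 0.0082
```

Call:
jog_arm(offset=[[0,-0.001,0.0002],[0,-0.001,0.0002],[0,0,0],[0,0,0]], roll=[0,0,0,0], claw=[0.05,0.05,0.05,0.05])

```text
clock: 12.9
tcp_pos: [0.497, -0.039, 0.3209]
ee_rot: [3.138, -0.003, -0.673]
wrist_force: [0.7, -6.9, 4.9]
width: 0.0084
```

Call:
jog_arm(offset=[[0,0.0015,0],[0,0.0015,0],[0,0,0],[0,0,0],[0,0,0],[0,0,-0.02],[0,0,-0.03],[0,0,-0.03]], roll=[0,0,0,0,0,0,0,0], claw=[0.05,0.05,0.05,0.45,0.45,0.45,0.45,0.6])

```text
clock: 13.7
tcp_pos: [0.4947, -0.0387, 0.3994]
ee_rot: [3.139, 0.003, -0.671]
wrist_force: [0.6, 0.7, 0.9]
width: 0.0503
```

```bash
python3 - <<'E'
from h import *
np.set_printoptions(precision=4,suppress=True)
s=state();print(s['tcp_pos'],s['ee_rot'],s['clock'],s['wrist_force'])
plan([(.5475,.29,.20,-.672,8),(.5475,.29,.026,-.672,6)])
E
```

```text
[ 0.4947 -0.0387  0.3994] [ 3.1394  0.0027 -0.6713] 13.7 [0.6301 0.6874 0.9495]
offset [[-0.02, -0.036, 0.025], [-0.02, -0.036, 0.025], [-0.021, -0.036, 0.025], [-0.02, -0.036, 0.025], [-0.021, -0.037, 0.025], [-0.02, -0.036, 0.025], [-0.021, -0.037, 0.025], [-0.02, -0.036, 0.024]] roll [np.float64(0.0), np.float64(0.0), np.float64(0.0), np.float64(0.0), np.float64(0.0), np.float64(0.0), np.float64(0.0), np.float64(0.0)]
offset [[-0.0, -0.0, 0.029], [-0.0, -0.0, 0.029], [-0.0, -0.0, 0.029], [-0.0, -0.0, 0.029], [-0.0, -0.0, 0.029], [-0.0, -0.0, 0.029]] roll [np.float64(0.0), np.float64(0.0), np.float64(0.0), np.float64(0.0), np.float64(0.0), np.float64(0.0)]
end [0.5475 0.2897 0.0264] -0.6713
```

Call:
jog_arm(offset=[[-0.02,-0.036,0.025],[-0.02,-0.036,0.025],[-0.021,-0.036,0.025],[-0.02,-0.036,0.025],[-0.021,-0.037,0.025],[-0.02,-0.036,0.025],[-0.021,-0.037,0.025],[-0.02,-0.036,0.024]], roll=[0,0,0,0,0,0,0,0], claw=[0.6,0.6,0.6,0.6,0.6,0.6,0.6,0.6])

```text
clock: 14.5
tcp_pos: [0.5475, 0.2911, 0.1983]
ee_rot: [3.139, 0.001, -0.671]
wrist_force: [0.9, 0.0, 0.0]
width: 0.0514
```

Call:
jog_arm(offset=[[0,0,0.03],[0,0,0.03],[0,0,0.03],[0,0,0.03],[0,0,0.03],[0,0,0.023],[0,0,0],[0,0,0]], roll=[0,0,0,0,0,0,0,0], claw=[0.6,0.6,0.6,0.6,0.6,0.6,0.6,0.6])

```text
clock: 15.3
tcp_pos: [0.5483, 0.2893, 0.0273]
ee_rot: [3.14, 0.0, -0.671]
wrist_force: [-0.1, -0.1, 0.4]
width: 0.0512
```

Call:
jog_arm(offset=[[0,0,0],[0,0,0],[0,0,0],[0,0,0],[0,0,0]], roll=[0,0,0,0,0], claw=[0.4,0.3,0.2,0.15,0.15], newtons=30)

```text
clock: 15.8
tcp_pos: [0.5493, 0.29, 0.0288]
ee_rot: [-3.139, -0.001, -0.671]
wrist_force: [-1.1, 0.2, 5.9]
width: 0.0212
```

```bash
python3 - <<'E'
from h import *
np.set_printoptions(precision=4,suppress=True)
s=state();print(s['tcp_pos'],s['width'])
f=np.array([.623,.782]);l=np.array([.782,-.623])
# chest interior: divider/rim geometry from the open chest, chest origin est.
h=np.array([.4641,-.0795])
for n in('scene','top'):
    c=read_camera(n);np.save(n+'2.npy',c,allow_pickle=True);P=cloud(c);ok=c['range_z']>0
    X=-(P[...,:2]-h)@f+.1;Y=(P[...,:2]-h)@l   # chest coords
    m=ok&(P[...,2]<.022)&(P[...,2]>.004)&(X<0.03)&(X>-.098)&(Y<.02)&(Y>-.158)
    print(n,'bay floor',m.sum(),np.percentile(X[m],[2,50,98]),np.percentile(Y[m],[2,50,98]),np.median(P[m][:,2]))
    m=ok&(abs(P[...,2]-.0915)<.006)&(abs(X)<.13)&(abs(Y)<.18)
    print('rim',m.sum(),np.percentile(X[m],[1,99]),np.percentile(Y[m],[1,99]))
    for t in('bay','stay_thumb','bracket','lid_handle'):
        for r in tip_of(n,t)[:2]:
            u,v=np.round(r['point']).astype(int);print(t,round(r['p'],2),u,v,P[v,u],X[v,u],Y[v,u])
    for r in regions_of(n,'stay_lower')[:1]:
        q=r['pixels']&ok;print('stay',r['p'],r['point'],np.c_[X[q],Y[q],P[q][:,2]][::6])
S=np.load('scene2.npy',allow_pickle=True).item();cv2.imwrite('pics/e.png',cv2.resize((255*(S['frame'][120:280,170:420]/255.)**.6).astype(np.uint8),(800,512),interpolation=cv2.INTER_CUBIC)[...,::-1])
E
```

```text
[0.5493 0.29   0.0288] 0.021199063201444032
scene bay floor 686 [-0.0537 -0.0245  0.0289] [-0.1572 -0.0989  0.0113] 0.012031052720296309
rim 1201 [-0.1015  0.1122] [-0.1594  0.1617]
bay 0.82 288 210 [0.4901 0.0842 0.0099] -0.04417922547873862 -0.0816221039354193
stay_thumb 0.86 214 211 [1.3651 0.0076 0.8967] -0.5293753455914101 0.650307358822118
bracket 0.79 221 242 [ 0.6663 -0.0862  0.0839] -0.020725871894713144 0.16232255568884785
bracket 0.41 291 213 [0.5819 0.0839 0.0922] -0.10117512053238617 -0.009706115213291554
lid_handle 0.81 239 114 [ 0.5026 -0.0373  0.3323] 0.042995034250036056 0.0038527468210836024
top bay floor 2041 [-0.0939 -0.0395  0.0215] [-0.1544 -0.0804  0.0098] 0.011553606767388924
rim 352 [-0.098   0.1177] [-0.1629  0.1572]
bay 0.91 221 206 [0.4786 0.0856 0.0128] -0.03818242557305784 -0.09150147717446125
bay 0.61 288 151 [ 0.6041 -0.1024  0.1413] 0.030730275875039598 0.12371993267494572
stay_thumb 0.57 287 155 [ 0.5962 -0.1003  0.1297] 0.03396746413839605 0.11624893641426147
stay_thumb 0.39 278 209 [ 0.4473 -0.0716  0.1486] 0.10432461060699179 -0.018025418076585115
bracket 0.59 220 206 [0.4786 0.0884 0.0137] -0.04033842542041405 -0.09332307856299177
bracket 0.4 281 147 [ 0.6384 -0.0889  0.0602] -0.0012419601415047665 0.14218146931418918
lid_handle 0.63 268 175 [ 0.4964 -0.0419  0.3351] 0.050506481904751224 0.0018666366269732124
```

View pics/e.png

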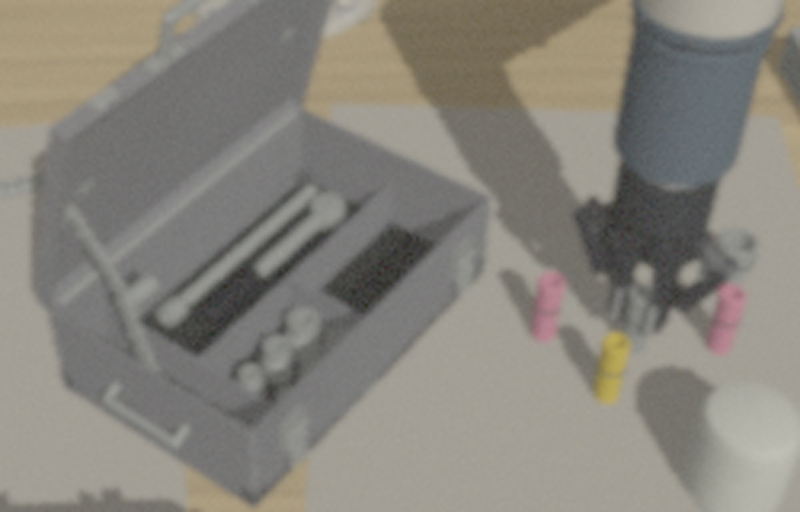

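Call:
jog_arm(offset=[[0,0,-0.01],[0,0,-0.03],[0,0,-0.04],[0,0,-0.04],[0,0,-0.035],[0,0,0]], roll=[0,0,0,0,0,0], claw=[0.15,0.15,0.15,0.15,0.15,0.15], newtons=40)

```text
clock: 17.0
tcp_pos: [0.551, 0.2906, 0.189]
ee_rot: [-3.131, -0.004, -0.672]
wrist_force: [0.9, 1.1, -0.2]
width: 0.0209
```

```bash
python3 - <<'E'
from h import *
s=state();print(s['tcp_pos'],s['width'],s['wrist_force'])
plan([(.4906,.0886,s['tcp_pos'][2],-.672,7),(.4906,.0886,.055,-.672,5)])
E
```

```text
[0.551005   0.2905763  0.18900776] 0.020881150887784403 [ 0.88034993  1.07897277 -0.20910433]
offset [[0.011, 0.028, 0.0], [0.011, 0.028, 0.0], [0.011, 0.028, 0.0], [0.011, 0.028, 0.0], [0.011, 0.028, 0.0], [0.012, 0.028, 0.0], [0.011, 0.028, 0.0], [0.0, -0.0, 0.027]] roll [np.float64(0.0), np.float64(0.0), np.float64(0.0), np.float64(0.0), np.float64(0.0), np.float64(0.0), np.float64(0.0), np.float64(0.0)]
offset [[0.0, -0.0, 0.027], [0.0, -0.0, 0.027], [0.0, -0.0, 0.027], [0.0, -0.0, 0.026]] roll [np.float64(0.0), np.float64(0.0), np.float64(0.0), np.float64(0.0)]
end [0.4901 0.0886 0.055 ] -0.6715
```

Call:
jog_arm(offset=[[0.011,0.028,0],[0.011,0.028,0],[0.011,0.028,0],[0.011,0.028,0],[0.011,0.028,0],[0.012,0.028,0],[0.011,0.028,0],[0,0,0]], roll=[0,0,0,0,0,0,0,0], claw=[0.15,0.15,0.15,0.15,0.15,0.15,0.15,0.15])

```text
clock: 17.8
tcp_pos: [0.4859, 0.0848, 0.1822]
ee_rot: [3.14, 0.001, -0.674]
wrist_force: [-0.6, 1.6, -1.1]
width: 0.0212
```

Call:
jog_arm(offset=[[0,0,0.03],[0,0,0.03],[0,0,0.03],[0,0,0.026],[0,0,0.01],[0,0,0],[0,0,0]], roll=[0,0,0,0,0,0,0], claw=[0.15,0.15,0.15,0.15,0.15,0.15,0.15])

```text
clock: 18.5
tcp_pos: [0.4885, 0.0879, 0.0573]
ee_rot: [-3.14, -0.001, -0.671]
wrist_force: [0.2, -0.1, -0.1]
width: 0.0209
```

Call:
jog_arm(offset=[[0,0,0.007],[0,0,0.005],[0,0,0.002],[0,0,0.001],[0,0,0.001],[0,0,0],[0,0,0]], roll=[0,0,0,0,0,0,0], claw=[0.15,0.15,0.15,0.15,0.15,0.15,0.15])

```text
clock: 19.2
tcp_pos: [0.4878, 0.0875, 0.0408]
ee_rot: [-3.141, -0.0, -0.672]
wrist_force: [-2.2, -0.3, 3.9]
width: 0.0206
```

Call:
jog_arm(offset=[[0,0,0],[0,0,0],[0,0,0],[0,0,-0.02],[0,0,-0.04],[0,0,-0.05],[0,0,-0.05]], roll=[0,0,0,0,0,0,0], claw=[0.25,0.35,0.4,0.4,0.4,0.3,0.1])

```text
clock: 19.9
tcp_pos: [0.4872, 0.0873, 0.2018]
ee_rot: [3.141, 0.0, -0.672]
wrist_force: [1.8, 1.1, 0.3]
width: 0.0118
```

```bash
python3 - <<'E'
from h import *
np.set_printoptions(precision=4,suppress=True)
f=np.array([.623,.782]);l=np.array([.782,-.623]);h=np.array([.4641,-.0795])
C={n:read_camera(n) for n in('scene','top')}
ch=lambda p:np.array([-(p[:2]-h)@f+.1,(p[:2]-h)@l,p[2]])
def ray(c,uv):
    d=Rm(c['orientation'])@[(uv[0]-c['cx'])/c['fx'],(uv[1]-c['cy'])/c['fy'],1];return np.array(c['origin']),d/np.linalg.norm(d)
def tri(a,b):
    A=[];B=[]
    for o,d in(a,b): M=np.eye(3)-np.outer(d,d);A.append(M);B.append(M@o)
    p=np.linalg.lstsq(np.vstack(A),np.hstack(B),rcond=None)[0];return p,[np.linalg.norm((np.eye(3)-np.outer(d,d))@(p-o)) for o,d in(a,b)]
tp={}
for n,c in C.items():
    P=cloud(c)
    for t in('stay_thumb','deep_socket','lid_handle'):
        for r in tip_of(n,t)[:3]:
            u,v=np.round(r['point']).astype(int);print(n,t,round(r['p'],2),r['point'],ch(P[v,u]))
            tp.setdefault((n,t),r['point'])
    ok=c['range_z']>0;Q=np.stack([-(P[...,:2]-h)@f+.1,(P[...,:2]-h)@l,P[...,2]],-1)
    m=ok&(Q[...,0]>0.01)&(Q[...,0]<.075)&(Q[...,1]>.09)&(Q[...,1]<.154)&(Q[...,2]>.1)&(Q[...,2]<.17)
    q=Q[m];print(n,'pts near thumb',len(q));print(q[np.argsort(q[:,1])][::max(1,len(q)//14)])
    m=ok&(Q[...,0]<0)&(Q[...,0]>-.097)&(Q[...,1]<-.01)&(Q[...,1]>-.156)&(Q[...,2]>.05)&(Q[...,2]<.085);print('socket in bay',m.sum(),np.median(Q[m],0),Q[m].max(0))
for t in('stay_thumb','lid_handle'): 
    p,e=tri(*[ray(C[n],tp[n,t]) for n in C]);print('tri',t,p,ch(p),e)
print(state()['tcp_pos'])
E
```

```text
scene stay_thumb 0.69 [215.1, 212.8] [0.0209 0.1319 0.1313]
scene deep_socket 0.72 [290.9, 212.4] [-0.0997 -0.0117  0.0932]
scene deep_socket 0.64 [289.3, 209.4] [-0.0508 -0.0764  0.0221]
scene deep_socket 0.54 [337.2, 224.9] [-0.177  -0.1218  0.0022]
scene lid_handle 0.23 [257.8, 224.5] [-0.0132  0.0127  0.0135]
scene pts near thumb 189
[[0.0251 0.1164 0.1331]
 [0.0215 0.1242 0.1315]
 [0.0354 0.1295 0.1373]
 [0.0269 0.1349 0.1401]
 [0.0234 0.1396 0.1326]
 [0.0487 0.1437 0.1571]
 [0.0431 0.145  0.1416]
 [0.0383 0.1453 0.1514]
 [0.05   0.1456 0.1578]
 [0.0608 0.1463 0.1684]
 [0.0129 0.1471 0.1077]
 [0.0146 0.1483 0.1111]
 [0.0184 0.1488 0.102 ]
 [0.0283 0.1493 0.1238]
 [0.0103 0.1499 0.1083]]
socket in bay 290 [-0.0366 -0.0945  0.06  ] [-0.0001 -0.01    0.085 ]
top stay_thumb 0.45 [289.8, 155.8] [0.0582 0.0787 0.2874]
top deep_socket 0.48 [246.5, 192.9] [ 0.001  -0.0231  0.0558]
top lid_handle 0.77 [267.0, 174.8] [0.0486 0.0008 0.3334]
top pts near thumb 63
[[0.0325 0.1131 0.1355]
 [0.0246 0.1149 0.133 ]
 [0.0355 0.1176 0.1394]
 [0.0241 0.1195 0.1385]
 [0.026  0.1215 0.1371]
 [0.0245 0.1234 0.1385]
 [0.0292 0.1257 0.142 ]
 [0.0271 0.1289 0.1382]
 [0.0278 0.132  0.141 ]
 [0.0234 0.134  0.1356]
 [0.0321 0.1352 0.1414]
 [0.0354 0.1388 0.1482]
 [0.0259 0.1398 0.1348]
 [0.0193 0.142  0.1145]
 [0.0208 0.1434 0.1236]
 [0.0145 0.1445 0.1073]]
socket in bay 141 [-0.0471 -0.0934  0.0649] [-0.     -0.0115  0.0845]
tri stay_thumb [ 0.598  -0.1057  0.1131] [0.037  0.121  0.1131] [np.float64(0.0033940378132591657), np.float64(0.0033940378132590794)]
tri lid_handle [ 0.5642 -0.0237  0.0339] [-0.006   0.0436  0.0339] [np.float64(0.024463647968868595), np.float64(0.024463647968868584)]
[0.4869 0.0873 0.1987]
```

```bash
python3 - <<'E'
from h import *
plan([(.6514,-.0433,.20,-.672,6),(.6514,-.0433,.10,-.672,5)])
E
```

```text
offset [[0.035, -0.0, -0.0], [0.035, -0.0, -0.0], [0.035, -0.0, -0.0], [0.035, -0.0, -0.0], [0.035, -0.0, -0.001], [0.035, -0.0, -0.0], [0.0, -0.0, 0.02], [0.0, -0.0, 0.02]] roll [np.float64(0.0), np.float64(0.0), np.float64(0.0), np.float64(0.0), np.float64(0.0), np.float64(0.0), np.float64(0.0), np.float64(0.0)]
offset [[0.0, -0.0, 0.02], [0.0, -0.0, 0.02], [0.0, -0.0, 0.02]] roll [np.float64(0.0), np.float64(0.0), np.float64(0.0)]
end [ 0.6512 -0.0435  0.0997] -0.6719
```

Call:
jog_arm(offset=[[0.035,0,0],[0.035,0,0],[0.035,0,0],[0.035,0,0],[0.035,0,0],[0.035,0,0],[0,0,0],[0,0,0]], roll=[0,0,0,0,0,0,0,0], claw=[1,1,1,1,1,1,1,1])

```text
clock: 21.1
tcp_pos: [0.6518, -0.0437, 0.198]
ee_rot: [3.139, 0.003, -0.673]
wrist_force: [-0.5, -0.2, -0.8]
width: 0.0854
```

Call:
jog_arm(offset=[[0,0,0.02],[0,0,0.02],[0,0,0.02],[0,0,0.02],[0,0,0.02],[0,0,0],[0,0,0]], roll=[0,0,0,0,0,0,0], claw=[1,1,1,1,1,1,1])

```text
clock: 21.8
tcp_pos: [0.6516, -0.0427, 0.1008]
ee_rot: [3.141, -0.0, -0.671]
wrist_force: [-0.7, 0.6, 0.6]
width: 0.0853
```

```bash
python3 - <<'E'
from h import *
np.set_printoptions(precision=4,suppress=True)
f=np.array([.623,.782]);l=np.array([.782,-.623]);h=np.array([.4641,-.0795])
s=state();print(s['tcp_pos'],s['wrist_force'])
c=read_camera('scene');im=(255*(c['frame'][150:250,165:290]/255.)**.6).astype(np.uint8)
cv2.imwrite('pics/g.png',cv2.resize(im,(750,600),interpolation=cv2.INTER_CUBIC)[...,::-1])
E
```

```text
[ 0.6516 -0.0427  0.1008] [-0.6937  0.5918  0.5732]
```

View pics/g.png

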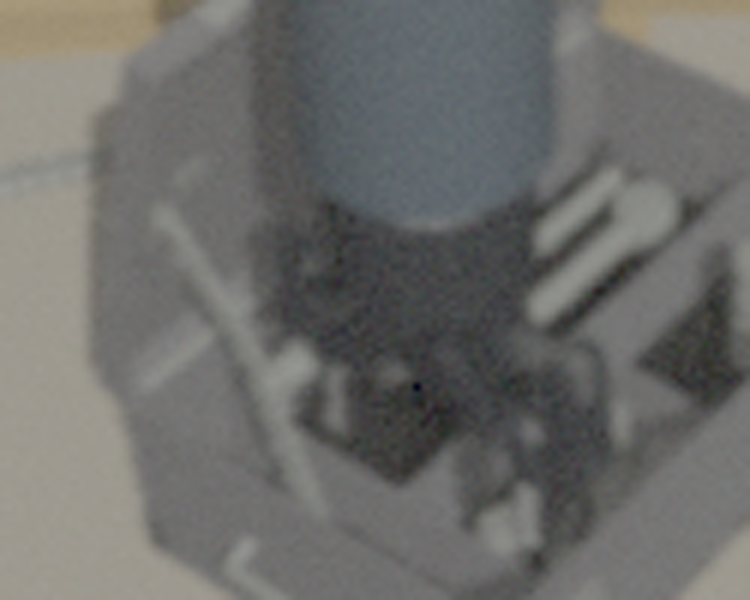

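Call:
jog_arm(offset=[[0.004,0,0],[0,0.003,0],[0,0.003,0],[0,0.002,0],[0,0.002,0],[0,0,0],[0,0,0]], roll=[0,0,0,0,0,0,0], claw=[1,1,1,1,1,1,1])

```text
clock: 22.55
tcp_pos: [0.6489, -0.0535, 0.1003]
ee_rot: [3.142, 0.0, -0.672]
wrist_force: [0.5, -0.2, -0.4]
width: 0.0857
```

Call:
jog_arm(offset=[[0,0.002,0],[0,0.002,0],[0,0.002,0.0005],[0,0.002,0.0005],[0,0,0]], roll=[0,0,0,0,0], claw=[1,1,1,1,1])

```text
clock: 23.05
tcp_pos: [0.6436, -0.0599, 0.0991]
ee_rot: [3.141, 0.0, -0.672]
wrist_force: [1.4, 1.0, -1.9]
width: 0.0854
```

Call:
jog_arm(offset=[[0,0.002,0.0007],[0,0.002,0.0008],[0,0,0]], roll=[0,0,0], claw=[1,1,1])

```text
clock: 23.35
tcp_pos: [0.641, -0.0634, 0.0978]
ee_rot: [3.141, 0.0, -0.672]
wrist_force: [0.5, 2.4, -1.4]
width: 0.0855
```

Call:
jog_arm(offset=[[0,0.002,0.001],[0,0.002,0.001],[0,0.001,0.0005],[0,0,0]], roll=[0,0,0,0], claw=[1,1,1,1])

```text
clock: 23.75
tcp_pos: [0.6384, -0.067, 0.0956]
ee_rot: [-3.141, -0.0, -0.672]
wrist_force: [-0.5, 1.3, 0.3]
width: 0.0855
```

Call:
jog_arm(offset=[[0,0.002,0.001],[0,0.002,0.001],[0,0.002,0.0012],[0,0.002,0.0012],[0,0,0]], roll=[0,0,0,0,0], claw=[1,1,1,1,1])

```text
clock: 24.25
tcp_pos: [0.6334, -0.0729, 0.0907]
ee_rot: [-3.141, 0.0, -0.672]
wrist_force: [2.4, 4.0, 0.9]
width: 0.0854
```

```bash
python3 - <<'E'
from h import *
c=read_camera('scene');im=(255*(c['frame'][150:250,165:290]/255.)**.6).astype(np.uint8)
cv2.imwrite('pics/g2.png',cv2.resize(im,(750,600),interpolation=cv2.INTER_CUBIC)[...,::-1])
E
```

```text
(no output)
```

View pics/g2.png

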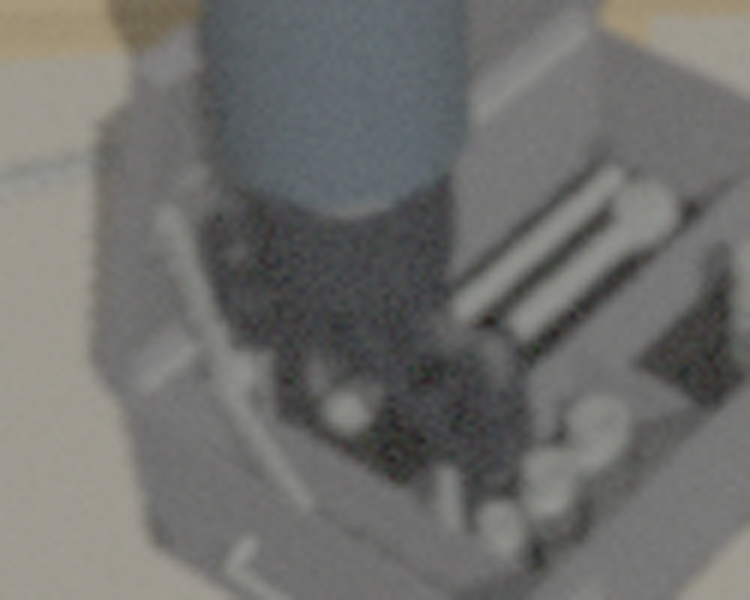

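Call:
jog_arm(offset=[[0,0.002,0.0013],[0,0.002,0.0013],[0,0.002,0.0014],[0,0.002,0.0015],[0,0,0]], roll=[0,0,0,0,0], claw=[1,1,1,1,1])

```text
clock: 24.8
tcp_pos: [0.6314, -0.076, 0.0882]
ee_rot: [-3.134, -0.004, -0.67]
wrist_force: [3.9, 17.3, 12.0]
width: 0.0851
```

Call:
jog_arm(offset=[[0,-0.003,-0.002],[0,-0.003,-0.002],[0,0,0]], roll=[0,0,0], claw=[1,1,1])

```text
clock: 25.1
tcp_pos: [0.6315, -0.0751, 0.089]
ee_rot: [3.14, 0.001, -0.672]
wrist_force: [-0.6, 1.0, -0.4]
width: 0.085
```

Call:
jog_arm(offset=[[0,-0.005,0],[0,-0.01,0],[0,-0.015,0],[0,-0.015,-0.02],[0,-0.01,-0.04],[0,0,-0.05],[0,0,-0.05],[0,0,-0.05]], roll=[0,0,0,0,0,0,0,0], claw=[1,1,1,1,1,0.5,0.45,0.45])

```text
clock: 25.9
tcp_pos: [0.6665, -0.0308, 0.3015]
ee_rot: [-3.142, -0.001, -0.671]
wrist_force: [1.5, 0.5, 0.9]
width: 0.0438
```

```bash
python3 - <<'E'
from h import *
np.set_printoptions(precision=4,suppress=True)
f=np.array([.623,.782]);l=np.array([.782,-.623]);h=np.array([.4641,-.0795])
print(state()['tcp_pos'])
for n in('scene','top'):
    c=read_camera(n);P=cloud(c);ok=c['range_z']>0;Q=np.stack([-(P[...,:2]-h)@f+.1,(P[...,:2]-h)@l,P[...,2]],-1)
    for y0,y1,z0,z1,x0,x1 in((.105,.138,.1,.17,.0,.08),(-.03,.03,.315,.36,-.02,.09)):
        m=ok&(Q[...,0]>x0)&(Q[...,0]<x1)&(Q[...,1]>y0)&(Q[...,1]<y1)&(Q[...,2]>z0)&(Q[...,2]<z1)
        if m.sum(): print(n,m.sum(),np.percentile(Q[m],[5,50,95],axis=0))
    if n=='scene':
        im=(255*(c['frame'][105:265,165:365]/255.)**.6).astype(np.uint8)
        cv2.imwrite('pics/k.png',cv2.resize(im,(750,600),interpolation=cv2.INTER_CUBIC)[...,::-1])
E
```

```text
[ 0.6665 -0.0308  0.3015]
scene 43 [[0.048  0.12   0.1138]
 [0.0518 0.1289 0.1213]
 [0.0609 0.1367 0.1245]]
top 117 [[ 0.0314 -0.0269  0.3239]
 [ 0.0366 -0.0002  0.3283]
 [ 0.0407  0.0261  0.3324]]
```

View pics/k.png

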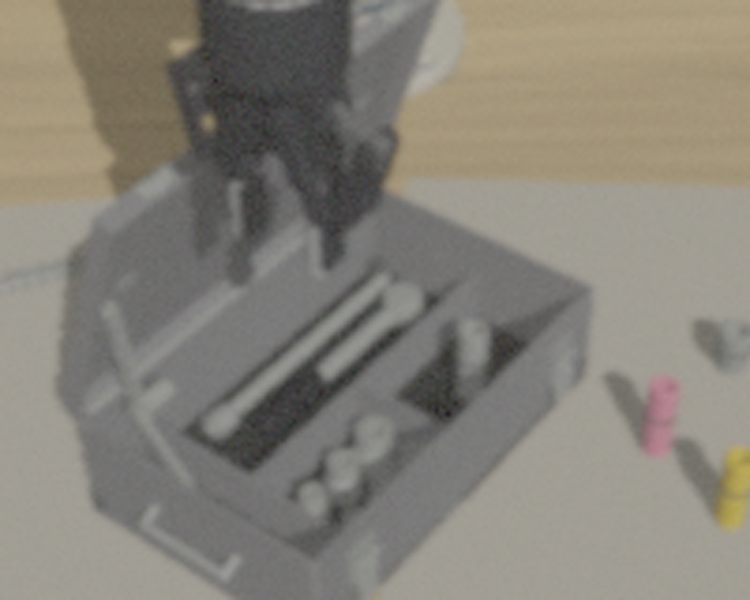

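```bash
python3 - <<'E'
from h import *
s=state();x,y,z=s['tcp_pos']
plan([(x,y,.40,-.672,3),(.5037,-.0298,.40,-.672,5),(.5037,-.0298,.3165,-.672,4)])
E
```

```text
offset [[0.0, 0.0, -0.03], [0.0, 0.0, -0.031], [0.0, 0.0, -0.03], [-0.026, 0.02, -0.0], [-0.026, 0.02, -0.0], [-0.026, 0.021, -0.0], [-0.026, 0.02, -0.0], [-0.027, 0.021, -0.0]] roll [np.float64(0.0), np.float64(0.0), np.float64(0.0), np.float64(0.0), np.float64(0.0), np.float64(0.0), np.float64(0.0), np.float64(0.0)]
offset [[0.0, -0.0, 0.021], [0.0, -0.0, 0.021], [0.0, -0.0, 0.021], [0.0, -0.0, 0.02]] roll [np.float64(0.0), np.float64(0.0), np.float64(0.0), np.float64(0.0)]
end [ 0.5032 -0.0299  0.3166] -0.672
```

Call:
jog_arm(offset=[[0,0,-0.03],[0,0,-0.03],[0,0,-0.03],[-0.026,0.02,0],[-0.026,0.02,0],[-0.026,0.021,0],[-0.026,0.02,0],[-0.027,0.021,0]], roll=[0,0,0,0,0,0,0,0], claw=[0.4,0.4,0.4,0.4,0.4,0.4,0.4,0.4])

```text
clock: 26.8
tcp_pos: [0.4996, -0.0293, 0.3893]
ee_rot: [3.142, -0.0, -0.672]
wrist_force: [-0.6, 0.1, 0.6]
width: 0.0343
```

Call:
jog_arm(offset=[[0,0,0],[0,0,0]], roll=[0,0], claw=[0.4,0.4])

```text
clock: 27.0
tcp_pos: [0.5003, -0.0294, 0.3902]
ee_rot: [-3.14, -0.001, -0.671]
wrist_force: [0.7, -0.3, -0.9]
width: 0.0342
```

Call:
jog_arm(offset=[[0,-0.002,0.024],[0,0,0.025],[0,0,0.024],[0,0,0],[0,0,0],[0,0,0],[0,0,0],[0,0,0]], roll=[0,0,0,0,0,0,0,0], claw=[0.4,0.4,0.4,0.3,0.2,0.15,0.05,0.05], newtons=20)

```text
clock: 27.8
tcp_pos: [0.5029, -0.028, 0.3179]
ee_rot: [-3.138, -0.003, -0.672]
wrist_force: [3.4, 1.2, 2.4]
width: 0.0091
```

```bash
python3 - <<'E'
from h import *
np.set_printoptions(suppress=True)
for a,b in((1.3015,.9,),(.9,.5),(.5,.15),(.15,.033)): arc(a,b,8,ph=0)
E
```

```text
[[0, np.float64(-0.0116), np.float64(0.0036)], [0, np.float64(-0.0115), np.float64(0.0041)], [0, np.float64(-0.0112), np.float64(0.0046)], [0, np.float64(-0.011), np.float64(0.0053)], [0, np.float64(-0.0106), np.float64(0.0057)], [0, np.float64(-0.0104), np.float64(0.0063)], [0, np.float64(-0.0101), np.float64(0.0068)], [0, np.float64(-0.0097), np.float64(0.0074)]]
[[0, np.float64(-0.0093), np.float64(0.0077)], [0, np.float64(-0.0089), np.float64(0.0082)], [0, np.float64(-0.0084), np.float64(0.0087)], [0, np.float64(-0.0081), np.float64(0.009)], [0, np.float64(-0.0075), np.float64(0.0095)], [0, np.float64(-0.0071), np.float64(0.0098)], [0, np.float64(-0.0066), np.float64(0.0102)], [0, np.float64(-0.0061), np.float64(0.0104)]]
[[0, np.float64(-0.0048), np.float64(0.0094)], [0, np.float64(-0.0045), np.float64(0.0096)], [0, np.float64(-0.004), np.float64(0.0098)], [0, np.float64(-0.0036), np.float64(0.01)], [0, np.float64(-0.0032), np.float64(0.0101)], [0, np.float64(-0.0027), np.float64(0.0102)], [0, np.float64(-0.0023), np.float64(0.0104)], [0, np.float64(-0.0018), np.float64(0.0104)]]
[[0, np.float64(-0.0005), np.float64(0.0035)], [0, np.float64(-0.0004), np.float64(0.0035)], [0, np.float64(-0.0004), np.float64(0.0036)], [0, np.float64(-0.0004), np.float64(0.0035)], [0, np.float64(-0.0003), np.float64(0.0035)], [0, np.float64(-0.0002), np.float64(0.0035)], [0, np.float64(-0.0002), np.float64(0.0036)], [0, np.float64(-0.0002), np.float64(0.0035)]]
```

Call:
jog_arm(offset=[[0,-0.0116,0.0036],[0,-0.0115,0.0041],[0,-0.0112,0.0046],[0,-0.011,0.0053],[0,-0.0106,0.0057],[0,-0.0104,0.0063],[0,-0.0101,0.0068],[0,-0.0097,0.0074]], roll=[0,0,0,0,0,0,0,0], claw=[0.05,0.05,0.05,0.05,0.05,0.05,0.05,0.05], newtons=35)

```text
clock: 28.6
tcp_pos: [0.5563, 0.0396, 0.2723]
ee_rot: [-3.141, -0.001, -0.672]
wrist_force: [4.3, -1.6, 3.7]
width: 0.0082
```

Call:
jog_arm(offset=[[0,-0.0093,0.0077],[0,-0.0089,0.0082],[0,-0.0084,0.0087],[0,-0.0081,0.009],[0,-0.0075,0.0095],[0,-0.0071,0.0098],[0,-0.0066,0.0102],[0,-0.0061,0.0104]], roll=[0,0,0,0,0,0,0,0], claw=[0.05,0.05,0.05,0.05,0.05,0.05,0.05,0.05])

```text
clock: 29.4
tcp_pos: [0.5943, 0.0876, 0.1978]
ee_rot: [3.141, -0.0, -0.672]
wrist_force: [5.6, -3.6, 0.5]
width: 0.0082
```

Call:
jog_arm(offset=[[0,-0.0048,0.0094],[0,-0.0045,0.0096],[0,-0.004,0.0098],[0,-0.0036,0.01],[0,-0.0032,0.0101],[0,-0.0027,0.0102],[0,-0.0023,0.0104],[0,-0.0018,0.0104]], roll=[0,0,0,0,0,0,0,0], claw=[0.05,0.05,0.05,0.05,0.05,0.05,0.05,0.05])

```text
clock: 30.2
tcp_pos: [0.611, 0.1087, 0.1178]
ee_rot: [3.141, -0.0, -0.672]
wrist_force: [6.0, -2.3, 0.2]
width: 0.0086
```

Call:
jog_arm(offset=[[0,-0.0005,0.0035],[0,-0.0004,0.0035],[0,-0.0004,0.0035],[0,-0.0004,0.0035],[0,-0.0003,0.0035],[0,-0.0002,0.0035],[0,-0.0002,0.003],[0,0,0]], roll=[0,0,0,0,0,0,0,0], claw=[0.05,0.05,0.05,0.05,0.05,0.05,0.05,0.05])

```text
clock: 31.0
tcp_pos: [0.6126, 0.1107, 0.0936]
ee_rot: [3.142, -0.0, -0.672]
wrist_force: [8.8, -2.6, -3.3]
width: 0.0083
```

Call:
jog_arm(offset=[[0,0,0.001],[0,0,0.001],[0,0,0.001],[0,0,0]], roll=[0,0,0,0], claw=[0.05,0.05,0.05,0.05])

```text
clock: 31.4
tcp_pos: [0.6127, 0.1108, 0.0911]
ee_rot: [-3.141, -0.0, -0.672]
wrist_force: [6.4, -1.3, -0.5]
width: 0.0081
```

Call:
jog_arm(offset=[[0,0,0.001],[0,0,0.001],[0,0,0.001],[0,0,0.001],[0,0,0]], roll=[0,0,0,0,0], claw=[0.05,0.05,0.05,0.05,0.05])

```text
clock: 31.9
tcp_pos: [0.6127, 0.1109, 0.0872]
ee_rot: [-3.141, -0.0, -0.672]
wrist_force: [6.7, -1.1, -1.3]
width: 0.008
```

Call:
jog_arm(offset=[[0,0,0.001],[0,0,0.001],[0,0,0.001],[0,0,0.001],[0,0,0]], roll=[0,0,0,0,0], claw=[0.05,0.05,0.05,0.05,0.05])

```text
clock: 32.4
tcp_pos: [0.6129, 0.1109, 0.0867]
ee_rot: [-3.139, -0.002, -0.671]
wrist_force: [-1.7, -0.7, 15.5]
width: 0.008
```

```bash
python3 - <<'E'
from h import *
np.set_printoptions(precision=4,suppress=True)
f=np.array([.623,.782]);l=np.array([.782,-.623]);h=np.array([.4641,-.0795])
A={'scene':np.load('scene.npy',allow_pickle=True).item(),'top':np.load('top.npy',allow_pickle=True).item()}
for n in A:
  for c in(A[n],read_camera(n)):
    P=cloud(c);ok=c['range_z']>0;Q=np.stack([-(P[...,:2]-h)@f+.1,(P[...,:2]-h)@l,P[...,2]],-1)
    o=[]
    for x0,x1 in((-.098,-.085),(-.05,-.03),(0,.02),(.07,.09)):
        m=ok&(Q[...,0]>x0)&(Q[...,0]<x1)&(Q[...,1]<.15)&(Q[...,1]>.06)&(Q[...,2]<.13)&(Q[...,2]>.08);o.append(np.median(Q[m][:,2]))
    print(n,np.array(o))
E
```

```text
scene [0.1078 0.1077 0.1077 0.1074]
scene [0.1076 0.1075 0.1074 0.1076]
top [0.1071 0.107  0.1072 0.1072]
top [0.1074 0.1073 0.1073 0.1069]
```

Call:
jog_arm(offset=[[0,0,-0.001],[0,0,-0.001],[0,0,-0.001],[0,0,0],[0,0,0],[0,0,0],[0,0,-0.02],[0,0,-0.04]], roll=[0,0,0,0,0,0,0,0], claw=[0.05,0.05,0.05,0.35,0.35,0.35,0.35,0.35])

```text
clock: 33.3
tcp_pos: [0.609, 0.1102, 0.1436]
ee_rot: [3.134, 0.006, -0.672]
wrist_force: [0.2, 0.5, -0.4]
width: 0.0298
```

Call:
jog_arm(offset=[[0,0,-0.04],[0,-0.03,-0.03],[0,-0.03,0],[0,0,0],[0,0,0]], roll=[0,0,0,0,0], claw=[0.35,0.35,0.35,0.35,0.35])

```text
clock: 33.8
tcp_pos: [0.6487, 0.1581, 0.2157]
ee_rot: [3.139, 0.002, -0.671]
wrist_force: [0.5, -0.1, -0.1]
width: 0.0299
```

```bash
python3 - <<'E'
from h import *
np.set_printoptions(precision=4,suppress=True)
f=np.array([.623,.782]);l=np.array([.782,-.623]);h=np.array([.4641,-.0795])
s=state();print(s['tcp_pos'],s['wrist_force'],s['clock'])
A={n:np.load(n+'.npy',allow_pickle=True).item() for n in('scene','top')}
for n in A:
  c=read_camera(n)
  for k in(A[n],c):
    P=cloud(k);ok=k['range_z']>0;Q=np.stack([-(P[...,:2]-h)@f+.1,(P[...,:2]-h)@l,P[...,2]],-1)
    print(n,[round(float(np.median(Q[ok&(Q[...,0]>a)&(Q[...,0]<a+.015)&(abs(Q[...,1]-.1)<.05)&(abs(Q[...,2]-.1)<.03)][:,2])),4) for a in(-.098,-.03,.03,.08)])
  for nm,xy in dict(short=(.455,.286),wide=(.468,.39),pink1=(.534,.217),yellow=(.6,.258),pink2=(.552,.36),piston=(.478,-.405),oil=(.69,.333),wrench=(.337,-.246),rod=(.325,-.42),can=(.62,-.435)).items():
    o=[]
    for k in(A[n],c):
        P=cloud(k);m=(k['range_z']>0)&(np.hypot(P[...,0]-xy[0],P[...,1]-xy[1])<.045)&(P[...,2]>.008);o.append(P[m].mean(0))
    print(n,nm,np.round((o[1]-o[0])*1000,1))
  if n=='scene': save(c,'z.png',s=1.5)
E
```

```text
[0.6487 0.1581 0.2157] [ 0.5329 -0.0743 -0.065 ] 33.8
scene [0.1077, 0.1076, 0.1077, 0.1073]
scene [0.1077, 0.1078, 0.1077, 0.1076]
scene short [-0.2 -0.2 -0.6]
scene wide [0.2 0.1 0.3]
scene pink1 [-0.2 -0.1 -0.1]
scene yellow [ 17.5   6.6 463.9]
scene pink2 [ 18.7   1.3 291.2]
scene piston [0.  0.1 0. ]
scene oil [-0.1  0.2  0.1]
scene wrench [-0.3  6.9 -0.8]
scene rod [0.7 0.2 0.3]
scene can [ 0.  -0.  -0.4]
top [0.107, 0.1075, 0.1071, 0.1071]
top [0.1072, 0.1071, 0.1072, 0.1071]
top short [ 15.9 -18.6 590.6]
top wide [nan nan nan]
top pink1 [  6.7  12.2 533.9]
top yellow [ -2.9  -4.6 549.1]
top pink2 [  8.5 -24.2 573.3]
top piston [-0.1  0.2  0. ]
top oil [ 3.7 -5.9 -0.6]
top wrench [-3.   8.6  0. ]
top rod [ -11.   -24.7 -449.8]
top can [-0.  -0.1 -0. ]<stdin>:14: RuntimeWarning: Mean of empty slice.
  ret = um.true_divide(
```

View pics/z.png

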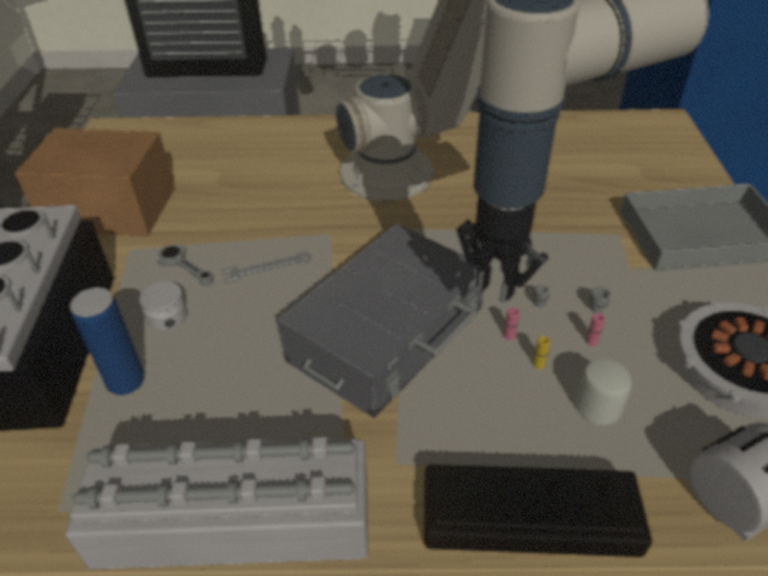

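The lid is shut, everything stands where it was and the arm is clear, so I am handing the job in.

```bash
python3 -c "
from bench import *
print(close_job())"
```

```text
the job is handed in; nothing more can be done
None
```

I handed the job in at about 34 s: the deep socket is in the front bay and the lid is fully shut.

**What I did**
- I raised the lid by its handle. It stopped against the straight stay with about 9.5 N at the handle, under the 16 N slip limit.
- I eased it back until the stay resisted with about 5 N, and the elbow was over-centre in the picture.
- I set the grey deep socket down on the bay floor (3.9 N contact) before letting go. It was standing upright in a picture before the lid closed.
- I pushed the thumb piece with about 2 to 5 N, and the elbow passed the straight line. I then lowered the lid with the handle gripped all the way until it seated.

**Last checks**
- **Lid:** its top is at 107 mm in both cameras, the same as before opening to within 0.5 mm.
- **Other things on the bench:** the short, wide and nearest pink sockets, piston, con rod, oil filter and can moved less than 1 mm in the scene view.
- **Arm:** it ended clear of everything, with no force on the wrist.

**What disagreed or went wrong**
- **Overpush:** at the end of the thumb push, with the stay already broken, the force briefly rose to about 21 N, probably the wrist touching the lid. I backed off at once and saw nothing shifted, but I did not measure whether the bracket slipped.
- **Seating force:** the lid was pressed home with about 15 N.
- **Unreliable comparisons:** the arm hid the sockets from the top camera and threw off the scene numbers for the yellow and far pink ones. The spanner's 7 to 9 mm difference looks like depth noise. In the last scene picture all of them look unmoved.

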